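# Zero the exposure counter and latch the light-cure box

## Robot

A 6-joint arm with a two-finger parallel gripper is mounted at the origin on a cart in front of the work surface, level with it; the furniture and walls round the work are solid. World frame = base frame: x ahead of the robot, y to its left, z up, the work surface at z = 0. Lengths are in mm, angles in rad, forces in N, time in s.
With the tool pointing down it reaches from about 225 to 875 mm from the base axis. Payload 3.4 kg.
Tool frame: the origin (TCP) lies on the mounting face of the last link; the fingertips stand 173 mm ahead of it and the grasp point (between the pads) lies 155 mm ahead of it (arm.grasp_offset is the z of the grasp point in the tool frame, in mm); z points along the fingers, y is the direction in which the jaws open and shut (so a half turn about z gives the same grasp; the last joint's range is limited). The gripper opens to 85 mm and grips with 20 to 120 N. Pads are 22 mm wide; open, the fingers measure 114 mm over their backs; the gripper's body (76 mm by 85 mm) begins 54 mm behind the grasp point. The pads swing forward as they close: fully open they stand 13 mm farther back than shut.
Start: joints at [-1.299, 0.276, 1.505, -0, 1.361, -0.121], TCP at [220.094, -531.228, 404.728] pointing down, gripper open.
Joint ranges: [-2.89, 2.89], [-0.75, 2.08], [0.22, 2.7], [-1.18, 4.32], [0.11, 2.71], [-2.7, 2.7]. Speed limits (rad/s): [2.57, 2.57, 3.14, 3.14, 3.14, 3.14].

## Interface

Orientations are given as a unit quaternion [w, x, y, z].
In Python, from plant import monitor, viewer, hand_in, nets, arm gives the robot as it stands. The module is installed in compiled form; this text tells all that it offers.
- The arm moves only by the tool step_arm, never from a script. Its argument "rows" is a list of rows, each a list of 3 entries, a list of its own where there are three numbers: the gripper's target within -1 to 1 (fully open at 1, half-way at 0, shut at -1), then the shift along the world's x, y, z in mm, then the turn, a rotation vector about the world's x, y, z in degrees. In form: [[gripper, [x, y, z], [wx, wy, wz]], ...]. A call has exactly 10 rows; each row is the pose to reach, as a shift and turn from the pose measured when the call began; what a row does not reach only later rows make up. A row lasts 1/10 s, in which the tool goes at most 50 mm and 8.59 degrees, less where a joint would pass 70% of its speed; a pose out of reach is approached as far as the arm can. A call with a gripper value outside its range is refused whole. The fingers move at their own pace and stop on an object; "newtons" is the grip in N (left out, the last holds). Time passes only in rows, so rows that repeat a pose let the fingers close, or fill a call up. It gives the time, the measured TCP pose, the force and the opening at its end, in the units of the state.
- monitor.read_state(): the state, without advancing time (a new reading comes with each control period).
- viewer.get_image(name): name is "side" or "top" or "wrist"; returns the picture (384x512x3 uint8, red, green, blue); there is no depth.
- viewer.calibration(name): a dict with "camera_matrix" (3x3 intrinsics, pixels), "world_to_cam" (4x4, takes a point from world to camera coordinates). Camera axes: x right, y down, z forward; pixel columns grow to the right and rows downward; lengths in mm; the calibration is good to about 2 mm. The wrist camera is an equidistant fisheye: a pixel r from the principal point sees the ray r / f radians off the axis. A picture is of the moment at which its call begins: read the wrist's pose just before it. calibration takes no time and is no camera call; for the wrist camera it gives the pose at the moment of the call.
- hand_in(): hands the job in, once; it reports no verdict.
Trained networks look in the newest picture that a camera, given by its name, has taken for a name from the list of things; names that differ only in an ending like _2 or _b are one class to them, and where a whole thing is asked for, a point or a joint stands for the part that bears it (a point fixed in the world has none). Each returns a list of dicts, best first, with "confidence" (0 to 1); they miss things now and then, are a little off and sometimes report something else, mostly with a low value. They report only what shows in the picture. A call takes as long as a camera call.
- nets.spot_in(target, camera): "position" ([x, y, z] in mm, in world coordinates, good to about 4 mm: the middle of the surface that is visible of it).
- nets.trace(target, camera): "mask" (384x512 bool, what is visible of it).
- nets.landmark_of(target, camera): "position" ([x, y, z] in mm, in world coordinates, good to about 4 mm: a listed point, or the origin of a listed thing).
The state is a dict: "clock": time; "joints": joint angles; "joint_vel": joint speeds; "effort": joint torques, N m; "ee_pos": TCP position; "tool_rot": TCP orientation; "wrist_force": force on the tool from outside, world axes, zero at the start; "torque": the same for the moment, N m; "opening": opening from 0.0 (shut) to 1.0 (fully open).
Only numpy, scipy, OpenCV 4.12 (cv2) and the standard library are available. Lean on these libraries where they do the work, as an engineer would, in place of code of your own. Each camera call takes 0.05 s, during which the arm holds its last target.

## Task

The little light-cure box is loaded for the next run. First turn the knob of the exposure counter on its roof back anticlockwise until it rests on its zero stop; then push the box's door shut, without slamming it or pressing on it with more than about 30 N, until it snaps home on its roller catch and stays fully shut by itself. The lamp starts as soon as the door is latched, so the counter must be at zero before that. Leave the other things on the bench where they are.

Things in the scene. Friction and masses are not known exactly. Their poses are not given: they have to be found in the camera images.
- cure_box: white sheet-metal light-cure box, fixed, 100 mm deep (its x), 150 mm wide (its y), roof 160 mm above the bench. Origin: centre of its underside; z up. Its open front looks along its -x. The door's upright hinge line is 61 mm in front (-x) and 79 mm to the left (+y) of the origin. On the roof is the exposure counter, a dark dial 72 mm across, 11 mm high, axis 10 mm behind the origin.
- cure_door (a joint): door angle, rad: 0 = fully shut and seated, grows as it swings out to the box's -x, up to 1.5. From about 0.1 rad a sprung roller catch resists, from 0.045 rad a foam seal too; at door_edge it takes up to about 12 N, most at about 0.02 rad, where the catch snaps over and the door goes to 0, against a hard stop, and stays. Let go before the snap it springs back ajar, 0.05 to 0.3 rad.
- door_edge (a point): point on the door's outer face, 135 mm from the hinge line (free edge: 152.5 mm), 115 mm above the bench, outside the catch: flat, a good place to push. Axes are the door's (at 0 the box's): x into the door, y along it to the hinge line, which lies 5 mm behind the face. Door 10 to 156 mm above the bench. Below, 30 to 86 mm above the bench, a black bow handle stands 22 mm out.
- door_panel: the white door with its amber window and black handle, 148 mm wide, 146 mm high, 10 mm thick; origin in mid-thickness below door_edge at bench height, 135 mm from the hinge line; axes as at door_edge.
- counter_knob (a joint): angle of the counter's knob, rad: 0 = on its zero stop (hard), grows clockwise seen from above, up to 5.0; so it is turned back anticlockwise. Light friction (0.04 N m); it stays where it is left.
- knob_grip (a point): centre of the knob's black bar grip, on the knob's vertical axis, 187 mm above the bench. Bar 40 mm long (its x), 13 mm wide (its y), top at 197 mm, on a round skirt 43 mm across whose top is 176 mm above the bench. Axes turn with the knob, at zero they equal the box's; -x points along the white line to the pointer, which at zero touches a small steel pin on the dial.
- glue_mid (a point): dark adhesive bottle with a cap, standing, 40 mm across and 85 mm high; this point is half-way up. A bystander.
- cartridge_mid (a point): dispensing cartridge lying on the bench, 32 x 106 x 26 mm; this point is at its centre. A bystander.
- holder_mid (a point): small aluminium fibre holder block, 25 x 40 x 21 mm, on the bench; this point is at its centre. A bystander.

How it is judged:
By the outcome, as a careful person would: the job done as asked, in the order asked, and still so for the second after the job is handed in, with the robot touching nothing.
It also fails if it takes over 72 s, if anything falls off the work surface, if the arm or the gripper's body presses on something with over 40 N, if the wrist force passes 120 N, or if a joint passes its speed limit or range.

## Working session

There is one attempt and no reset: what is moved stays moved. The work goes in short steps, Python scripts to look and compute and a tool call to move; the robot and the scene stay as the last step left them, time stands still between calls to the robot, and variables do not carry over. Pictures are saved under pics/ and viewed, and the job is handed in when it is done.

Besides the shell and the picture viewer there is one more tool, called by a JSON object that holds its "op" and its "data", one argument or row to a line. step_arm: Moves the arm, as the interface text tells. Its arguments: {"type":"object","properties":{"rows":{"type":"array","items":{"type":"array"}},"newtons":{"type":"number"}},"required":["rows"]}

```bash
mkdir -p pics; cat > h.py <<'E'
import numpy as np, cv2
from plant import monitor, viewer, hand_in, nets, arm
def snap(c,fn):
    im=viewer.get_image(c); cv2.imwrite('pics/'+fn,im[:,:,::-1]); return im
def proj(c,p):
    k=viewer.calibration(c); K=np.array(k['camera_matrix']);T=np.array(k['world_to_cam'])
    q=T[:3,:3]@np.array(p,float)+T[:3,3]
    if c=='wrist':
        r=np.hypot(q[0],q[1]);th=np.arctan2(r,q[2]);return np.array([K[0,2]+K[0,0]*th*q[0]/r,K[1,2]+K[1,1]*th*q[1]/r])
    return (K@(q/q[2]))[:2]
def ray(c,uv,k=None):
    k=k or viewer.calibration(c); K=np.array(k['camera_matrix']);T=np.array(k['world_to_cam'])
    x=(uv[0]-K[0,2])/K[0,0];y=(uv[1]-K[1,2])/K[1,1]
    if c=='wrist':
        t=np.hypot(x,y); d=np.array([np.sin(t)*x/t,np.sin(t)*y/t,np.cos(t)])
    else: d=np.array([x,y,1.]);d/=np.linalg.norm(d)
    R=T[:3,:3]; return -R.T@T[:3,3], R.T@d
def atz(c,uv,z,k=None):
    o,d=ray(c,uv,k); return o+d*(z-o[2])/d[2]
def st():
    s=monitor.read_state()
    print({k:np.round(s[k],3).tolist() for k in ['clock','joints','ee_pos','tool_rot','wrist_force','opening']}); return s
E
python3 - <<'E'
from h import *
st()
for c in ['side','top','wrist']:
    snap(c,c+'0.png')
    for n in ['cure_box','door_edge','door_panel','knob_grip','glue_mid','cartridge_mid','holder_mid']:
        r=nets.landmark_of(n,c); print(c,n,[(np.round(x['position']).tolist(),round(x['confidence'],2),np.round(proj(c,x['position'])).tolist()) for x in r[:2]])
E
```

```text
{'clock': 0.0, 'joints': [-1.299, 0.277, 1.506, 0.0, 1.361, -0.121], 'ee_pos': [220.023, -531.002, 403.8], 'tool_rot': [-0.001, 0.981, 0.195, -0.0], 'wrist_force': [0.124, -0.675, 0.143], 'opening': 1.001}
side cure_box [([446.0, 108.0, -3.0], 0.59, [284.0, 183.0])]
side door_edge [([467.0, -43.0, 114.0], 0.62, [266.0, 200.0]), ([464.0, -39.0, -1.0], 0.36, [265.0, 227.0])]
side door_panel [([466.0, -37.0, 2.0], 0.77, [266.0, 226.0])]
side knob_grip [([446.0, 118.0, 187.0], 0.81, [289.0, 125.0]), ([464.0, -39.0, -0.0], 0.27, [265.0, 227.0])]
side glue_mid [([457.0, -217.0, 47.0], 0.82, [223.0, 278.0])]
side cartridge_mid []
side holder_mid [([356.0, -184.0, 7.0], 0.5, [193.0, 255.0])]
top cure_box [([444.0, 102.0, -1.0], 0.86, [176.0, 199.0])]
top door_edge [([462.0, -44.0, 116.0], 0.62, [241.0, 182.0])]
top door_panel [([464.0, -39.0, -0.0], 0.8, [240.0, 191.0]), ([358.0, -180.0, 12.0], 0.37, [305.0, 238.0])]
top knob_grip [([445.0, 114.0, 188.0], 0.71, [151.0, 183.0])]
top glue_mid [([463.0, -215.0, 40.0], 0.95, [323.0, 188.0])]
top cartridge_mid [([395.0, -266.0, 14.0], 0.96, [345.0, 221.0])]
top holder_mid [([360.0, -183.0, 10.0], 0.78, [307.0, 238.0])]
wrist cure_box []
wrist door_edge []
wrist door_panel []
wrist knob_grip []
wrist glue_mid []
wrist cartridge_mid []
wrist holder_mid []
```

View pics/side0.png

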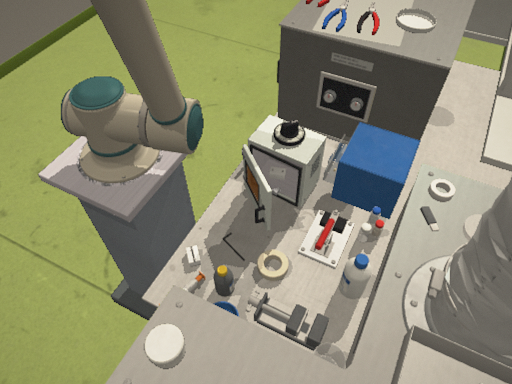

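View pics/top0.png

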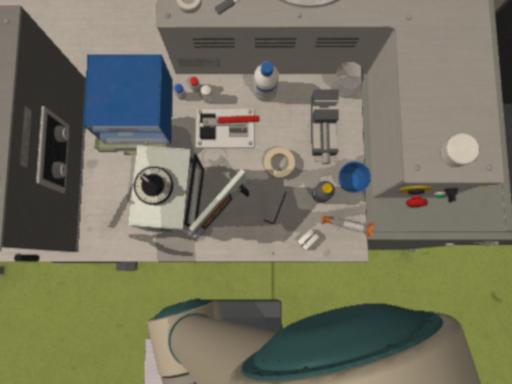

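```bash
python3 - <<'E'
import cv2
a=cv2.imread('pics/top0.png')[140:240,100:280];cv2.imwrite('pics/top0z.png',cv2.resize(a,None,fx=4.4,fy=4.4,interpolation=3))
a=cv2.imread('pics/side0.png')[90:240,220:360];cv2.imwrite('pics/side0z.png',cv2.resize(a,None,fx=4,fy=4,interpolation=3))
E
```

```text
(no output)
```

View pics/top0z.png

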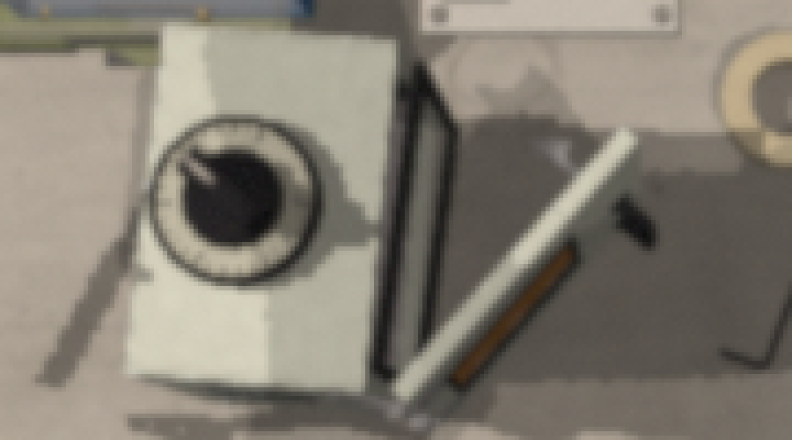

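View pics/side0z.png

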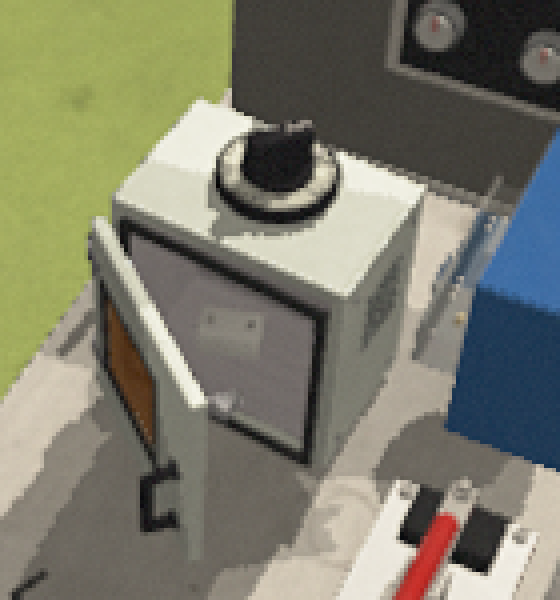

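Top view: the box front faces the image right (world -y). The knob is at about (152,184) with its white line to the upper left. The door's hinge is at the bottom, nearest the robot, and the door is open about 45°. Next I'll measure the box pose and knob angle.

```bash
python3 - <<'E'
from h import *
f=lambda z:(z[0]/4.4+100-.4,z[1]/4.4+140-.4)
P=[atz('top',f(z),160) for z in [(165,25),(397,40),(365,392),(128,375)]]
P=np.array(P);print(P.round(1)); print('size',np.linalg.norm(P[0]-P[1]),np.linalg.norm(P[1]-P[2]),np.linalg.norm(P[2]-P[3]),np.linalg.norm(P[3]-P[0]))
c=P.mean(0);d=(P[0]-P[1])+(P[3]-P[2]);e=(P[2]-P[1])+(P[3]-P[0]);print('c',c,'yaw x',np.degrees(np.arctan2(d[1],d[0])),'yaw from y',np.degrees(np.arctan2(e[1],e[0]))-90)
print('dial',atz('top',f((236,199)),171))
k=atz('top',f((232,200)),176);w0=atz('top',f((185,152)),176);w1=atz('top',f((215,182)),190);print(k,w0,w1,np.degrees(np.arctan2(*(w0-k)[[1,0]])))
# door: top edge at z156
a=atz('top',f((400,390)),156);b=atz('top',f((628,135)),156);print('door',a,b,np.linalg.norm(a-b),np.degrees(np.arctan2(*(b-a)[[1,0]])))
print(arm.grasp_offset)
k=viewer.calibration('wrist');T=np.array(k['world_to_cam']);print(k['camera_matrix'],-T[:3,:3].T@T[:3,3],T[2,:3])
E
```

```text
[[522.7 149.6 160. ]
 [516.1  50.8 160. ]
 [366.7  61.  160. ]
 [373.7 159.3 160. ]]
size 99.01273606517954 149.7246267261144 98.5408965541652 149.33377244385716
c [444.80608958 105.19158425 160.        ] yaw x 86.04932194222393 yaw from y 86.18199899982591
dial [445.64680199 114.50279196 171.        ]
[444.32743278 115.01356239 176.        ] [464.4258632  135.07481788 176.        ] [449.19195084 118.96388886 190.        ] 44.94696258643967
door [367.8702466  47.1244624 156.       ] [475.80051799 -47.17260302 156.        ] 143.32089878734874 -41.143226551430615
154.70000000000002
[[297.31863964   0.         254.51186047]
 [  0.         297.31863964 194.60090336]
 [  0.           0.           1.        ]] [ 288.01159599 -503.50839584  373.7638675 ] [-0.26046901 -0.10893652 -0.9593168 ]
```

Box centre is (444.8, 105.2) with yaw 86.1°. The roof measures 99×149.5, which matches the text. The knob axis is at about (445.4, 115.2) with the pointer at 45°, so the knob is at about 3.86 rad. I'll move above the knob.

{"op": "step_arm", "data": {
  "rows": [
    [1, [10, 30, 30], [0, 0, 2]],
    [1, [25, 70, 56], [0, 0, 4]],
    [1, [40, 115, 56], [0, 0, 6]],
    [1, [55, 160, 56], [0, 0, 8]],
    [1, [70, 205, 56], [0, 0, 10]],
    [1, [86, 250, 56], [0, 0, 12]],
    [1, [102, 295, 56], [0, 0, 14]],
    [1, [118, 340, 56], [0, 0, 16]],
    [1, [134, 385, 56], [0, 0, 18]],
    [1, [150, 430, 56], [0, 0, 20]]
  ],
  "newtons": 30
}}

```text
clock: 2.2
ee_pos: [370.1, -99.3, 461.1]
tool_rot: [0.001, 0.932, 0.363, 0.001]
wrist_force: [1.4, 0.2, -0.3]
opening: 1.005
```

```bash
python3 - <<'E'
from h import *
st()
E
```

```text
{'clock': 2.2, 'joints': [-0.444, -0.053, 1.751, -0.0, 1.442, 0.384], 'ee_pos': [370.085, -99.334, 461.093], 'tool_rot': [0.001, 0.932, 0.363, 0.001], 'wrist_force': [1.42, 0.181, -0.305], 'opening': 1.005}
```

{"op": "step_arm", "data": {
  "rows": [
    [0, [14, 40, 0], [0, 0, 1]],
    [0, [30, 85, 0], [0, 0, 2]],
    [0, [45, 130, 0], [0, 0, 2.4]],
    [0, [60, 172, 0], [0, 0, 2.4]],
    [0, [70, 202, 0], [0, 0, 2.4]],
    [0, [75, 214.5, 0], [0, 0, 2.4]],
    [0, [75, 214.5, 0], [0, 0, 2.4]],
    [0, [75, 214.5, 0], [0, 0, 2.4]],
    [0, [75, 214.5, 0], [0, 0, 2.4]],
    [0, [75, 214.5, 0], [0, 0, 2.4]]
  ]
}}

```text
clock: 3.2
ee_pos: [444.8, 114.0, 461.3]
tool_rot: [0.001, 0.924, 0.381, 0.001]
wrist_force: [-0.2, -0.1, 0.1]
opening: 0.5
```

```bash
python3 - <<'E'
from h import *
st()
k=viewer.calibration('wrist');snap('wrist','w1.png')
print([(np.round(x['position'],1).tolist(),round(x['confidence'],2),np.round(proj('wrist',x['position'])).tolist()) for x in nets.landmark_of('knob_grip','wrist')])
print(proj('wrist',[445.4,115.2,197]))
E
```

```text
{'clock': 3.2, 'joints': [0.1, 0.069, 1.627, -0.001, 1.444, 0.888], 'ee_pos': [444.784, 113.963, 461.268], 'tool_rot': [0.001, 0.924, 0.381, 0.001], 'wrist_force': [-0.15, -0.087, 0.125], 'opening': 0.5}
[([447.1, 115.4, 187.7], 0.94, [253.0, 194.0])]
[252.15398703 198.70074487]
```

View pics/w1.png

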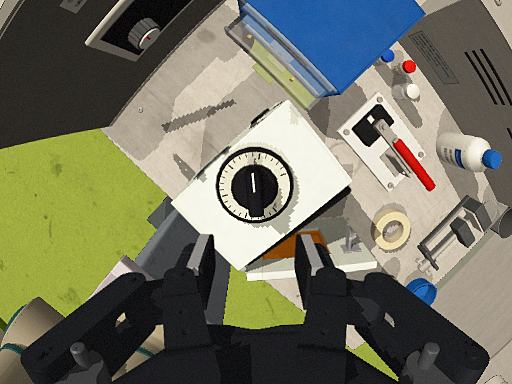

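The knob is at about (254,183) in the wrist view, with its white line nearly upright. Zooming to measure it.

```bash
python3 - <<'E'
from h import *
a=cv2.imread('pics/w1.png')[140:230,205:305];cv2.imwrite('pics/w1z.png',cv2.resize(a,None,fx=6,fy=6,interpolation=3))
g=cv2.imread('pics/w1.png',0)[140:230,205:305]
# white pixels within the dark knob
yy,xx=np.nonzero(g[28:62,42:58]>110); yy=yy+168;xx=xx+247
print(list(zip(xx,yy)))
E
```

```text
[(np.int64(251), np.int64(173)), (np.int64(252), np.int64(173)), (np.int64(253), np.int64(173)), (np.int64(251), np.int64(174)), (np.int64(252), np.int64(174)), (np.int64(253), np.int64(174)), (np.int64(251), np.int64(175)), (np.int64(252), np.int64(175)), (np.int64(253), np.int64(175)), (np.int64(252), np.int64(176)), (np.int64(253), np.int64(176)), (np.int64(252), np.int64(177)), (np.int64(253), np.int64(177)), (np.int64(252), np.int64(178)), (np.int64(253), np.int64(178)), (np.int64(252), np.int64(179)), (np.int64(253), np.int64(179)), (np.int64(252), np.int64(180)), (np.int64(253), np.int64(180)), (np.int64(252), np.int64(181)), (np.int64(253), np.int64(181)), (np.int64(254), np.int64(181)), (np.int64(252), np.int64(182)), (np.int64(253), np.int64(182)), (np.int64(254), np.int64(182)), (np.int64(252), np.int64(183)), (np.int64(253), np.int64(183)), (np.int64(254), np.int64(183)), (np.int64(252), np.int64(184)), (np.int64(253), np.int64(184)), (np.int64(254), np.int64(184)), (np.int64(252), np.int64(185)), (np.int64(253), np.int64(185)), (np.int64(254), np.int64(185)), (np.int64(252), np.int64(186)), (np.int64(253), np.int64(186)), (np.int64(254), np.int64(186)), (np.int64(253), np.int64(187)), (np.int64(254), np.int64(187)), (np.int64(253), np.int64(188)), (np.int64(254), np.int64(188)), (np.int64(253), np.int64(189)), (np.int64(254), np.int64(189)), (np.int64(253), np.int64(190)), (np.int64(254), np.int64(190)), (np.int64(253), np.int64(191)), (np.int64(254), np.int64(191)), (np.int64(255), np.int64(191)), (np.int64(253), np.int64(192)), (np.int64(254), np.int64(192))]
```

View pics/w1z.png

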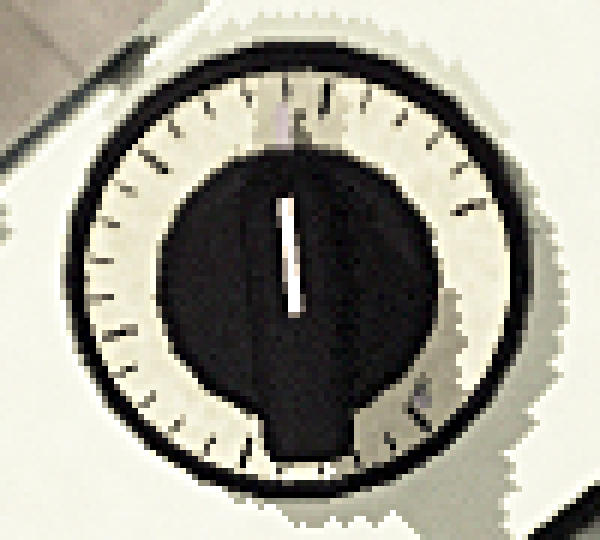

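```bash
python3 - <<'E'
from h import *
f=lambda z:(205+z[0]/6-.4,140+z[1]/6-.4)
a=atz('wrist',f((285,198)),197);b=atz('wrist',f((295,310)),197);print(a,b,np.linalg.norm(a-b),np.degrees(np.arctan2(*(a-b)[[1,0]])))
p=[atz('wrist',f(z),171) for z in [(300,42),(298,497),(68,268),(527,268)]];p=np.array(p);print(p,p.mean(0))
q=atz('wrist',f((420,395)),173);c=p.mean(0);print('pin',q,np.degrees(np.arctan2(*(q-c)[[1,0]])))
q=atz('wrist',f((283,125)),177);print('ptr',q,np.degrees(np.arctan2(*(q-c)[[1,0]])))
E
```

```text
[460.90296252 130.67193229 197.        ] [450.82812802 118.74031313 197.        ] 15.616203948145708 49.822882552523794
[[474.9359346  141.74898629 171.        ]
 [424.47406471  91.81125607 171.        ]
 [426.13754508 142.48402102 171.        ]
 [475.03391366  93.43693996 171.        ]] [450.14536451 117.37030083 171.        ]
pin [449.95946264  90.99265482 173.        ] -90.40379708082764
ptr [465.20107728 135.50774426 177.        ] 50.3042693478959
```

{"op": "step_arm", "data": {
  "rows": [
    [0, [2, 2, -25], [0, 0, 2.5]],
    [0, [2, 2, -60], [0, 0, 2.5]],
    [0, [2, 2, -85], [0, 0, 2.5]],
    [0, [2, 2, -100], [0, 0, 2.5]],
    [0, [2, 2, -107], [0, 0, 2.5]],
    [0, [2, 2, -107], [0, 0, 2.5]],
    [-0.3, [2, 2, -107], [0, 0, 2.5]],
    [-0.4, [2, 2, -107], [0, 0, 2.5]],
    [-0.4, [2, 2, -107], [0, 0, 2.5]],
    [-0.4, [2, 2, -107], [0, 0, 2.5]]
  ]
}}

```text
clock: 4.3
ee_pos: [447.0, 116.3, 354.9]
tool_rot: [0.001, 0.916, 0.402, 0.001]
wrist_force: [-1.0, -0.1, -0.3]
opening: 0.301
```

```bash
python3 - <<'E'
from h import *
st()
snap('wrist','w2.png');snap('side','s2.png')
a=cv2.imread('pics/w2.png')[130:384,130:390];cv2.imwrite('pics/w2z.png',cv2.resize(a,None,fx=2.3,fy=2.3,interpolation=3))
a=cv2.imread('pics/s2.png')[50:200,220:360];cv2.imwrite('pics/s2z.png',cv2.resize(a,None,fx=4,fy=4,interpolation=3))
E
```

```text
{'clock': 4.3, 'joints': [0.104, 0.141, 1.815, -0.001, 1.183, 0.849], 'ee_pos': [447.016, 116.265, 354.88], 'tool_rot': [0.001, 0.916, 0.402, 0.001], 'wrist_force': [-1.019, -0.128, -0.312], 'opening': 0.301}
```

View pics/w2z.png

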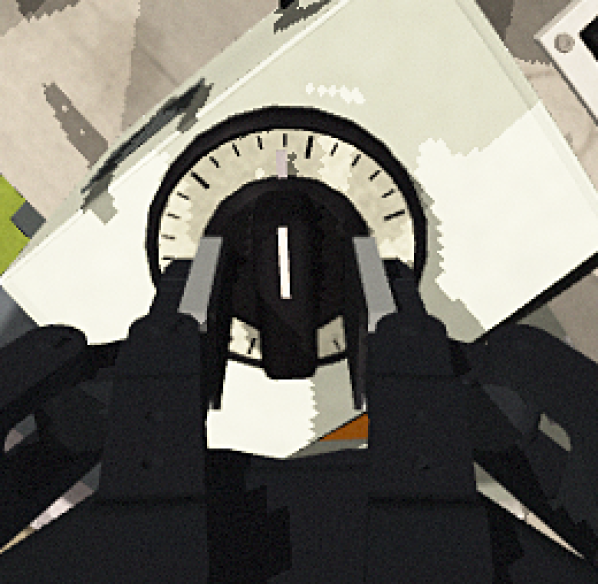

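View pics/s2z.png

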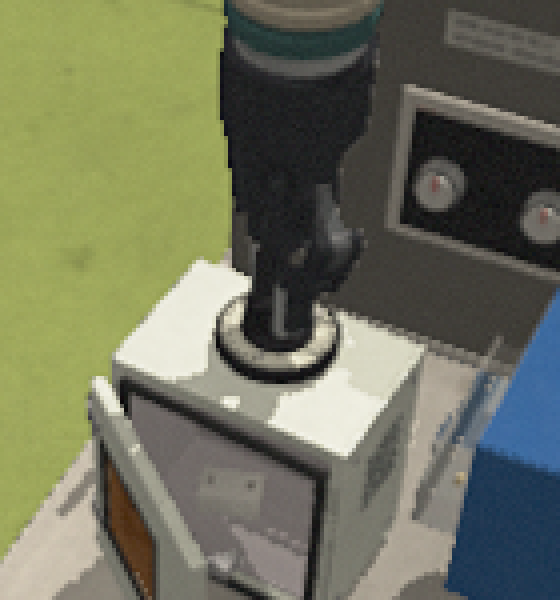

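The wrist view shows the fingers straddling the bar, roughly centred on the white line. Closing.

{"op": "step_arm", "data": {
  "rows": [
    [-0.5, [0, 0, 0], [0, 0, 0]],
    [-0.6, [0, 0, 0], [0, 0, 0]],
    [-0.7, [0, 0, 0], [0, 0, 0]],
    [-0.8, [0, 0, 0], [0, 0, 0]],
    [-1, [0, 0, 0], [0, 0, 0]],
    [-1, [0, 0, 0], [0, 0, 0]],
    [-1, [0, 0, 0], [0, 0, 0]],
    [-1, [0, 0, 0], [0, 0, 0]],
    [-1, [0, 0, 0], [0, 0, 0]],
    [-1, [0, 0, 0], [0, 0, 0]]
  ],
  "newtons": 30
}}

```text
clock: 5.4
ee_pos: [446.9, 116.3, 354.7]
tool_rot: [0.001, 0.916, 0.402, 0.001]
wrist_force: [-1.2, 1.0, 3.4]
opening: 0.144
```

```bash
python3 - <<'E'
from h import *
s=st();print(s['torque'])
E
```

```text
{'clock': 5.4, 'joints': [0.104, 0.141, 1.815, -0.001, 1.183, 0.849], 'ee_pos': [446.902, 116.317, 354.723], 'tool_rot': [0.001, 0.916, 0.402, 0.001], 'wrist_force': [-1.156, 1.045, 3.389], 'opening': 0.144}
[ 0.09902448  0.25509587 -0.03898958]
```

Gripped at 12 mm opening, with small side force. I'll turn 60° anticlockwise.

{"op": "step_arm", "data": {
  "rows": [
    [-1, [0, 0, 0], [0, 0, 5]],
    [-1, [0, 0, 0], [0, 0, 12]],
    [-1, [0, 0, 0], [0, 0, 19]],
    [-1, [0, 0, 0], [0, 0, 26]],
    [-1, [0, 0, 0], [0, 0, 33]],
    [-1, [0, 0, 0], [0, 0, 40]],
    [-1, [0, 0, 0], [0, 0, 47]],
    [-1, [0, 0, 0], [0, 0, 54]],
    [-1, [0, 0, 0], [0, 0, 60]],
    [-1, [0, 0, 0], [0, 0, 60]]
  ]
}}

```text
clock: 6.4
ee_pos: [446.6, 116.2, 354.7]
tool_rot: [-0.0, 0.592, 0.806, 0.001]
wrist_force: [-2.5, -0.2, 3.9]
opening: 0.144
```

```bash
python3 - <<'E'
from h import *
s=st();print(s['torque'])
snap('wrist','w3.png')
a=cv2.imread('pics/w3.png')[130:384,130:390];cv2.imwrite('pics/w3z.png',cv2.resize(a,None,fx=2.3,fy=2.3,interpolation=3))
E
```

```text
{'clock': 6.4, 'joints': [0.103, 0.141, 1.815, 0.001, 1.184, -0.2], 'ee_pos': [446.567, 116.186, 354.737], 'tool_rot': [-0.0, 0.592, 0.806, 0.001], 'wrist_force': [-2.5, -0.197, 3.928], 'opening': 0.144}
[-0.04387345  0.40662092  0.04992345]
```

View pics/w3z.png

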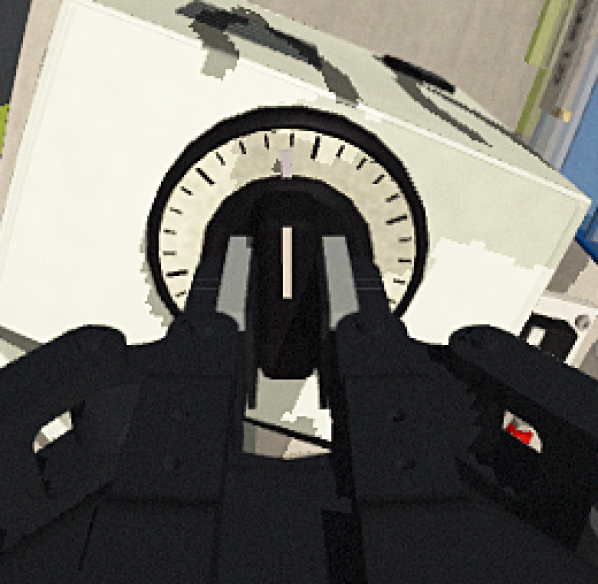

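The knob follows: the white line stays centred between the pads. Another 75°.

{"op": "step_arm", "data": {
  "rows": [
    [-1, [0, 0, 0], [0, 0, 7]],
    [-1, [0, 0, 0], [0, 0, 15]],
    [-1, [0, 0, 0], [0, 0, 23]],
    [-1, [0, 0, 0], [0, 0, 31]],
    [-1, [0, 0, 0], [0, 0, 39]],
    [-1, [0, 0, 0], [0, 0, 47]],
    [-1, [0, 0, 0], [0, 0, 55]],
    [-1, [0, 0, 0], [0, 0, 63]],
    [-1, [0, 0, 0], [0, 0, 70]],
    [-1, [0, 0, 0], [0, 0, 75]]
  ]
}}

```text
clock: 7.45
ee_pos: [446.5, 115.8, 354.7]
tool_rot: [-0.001, -0.021, 1.0, -0.0]
wrist_force: [-2.0, -1.6, 3.8]
opening: 0.142
```

{"op": "step_arm", "data": {
  "rows": [
    [-1, [0, 0, 0], [0, 0, 0]],
    [-0.6, [0, 0, 0], [0, 0, 0]],
    [-0.2, [0, 0, 0], [0, 0, 0]],
    [0, [0, 0, 0], [0, 0, 0]],
    [0, [0, 0, 0], [0, 0, 0]],
    [0, [0, 0, 2], [0, 0, 0]],
    [0, [0, 0, 12], [0, 0, 0]],
    [0, [0, 0, 30], [0, 0, 0]],
    [0, [0, 0, 40], [0, 0, 0]],
    [0, [0, 0, 40], [0, 0, 0]]
  ]
}}

```text
clock: 8.45
ee_pos: [447.0, 115.9, 396.7]
tool_rot: [0.001, -0.021, 1.0, 0.0]
wrist_force: [0.3, 0.2, 0.3]
opening: 0.5
```

```bash
python3 - <<'E'
from h import *
s=st();print(s['torque'])
q=s['tool_rot'];print(2*np.degrees(np.arctan2(q[2],q[1])))
snap('top','t4.png')
a=cv2.imread('pics/t4.png')[140:240,100:280];cv2.imwrite('pics/t4z.png',cv2.resize(a,None,fx=4.4,fy=4.4,interpolation=3))
E
```

```text
{'clock': 8.45, 'joints': [0.103, 0.109, 1.744, -0.0, 1.286, -1.509], 'ee_pos': [447.026, 115.901, 396.701], 'tool_rot': [0.001, -0.021, 1.0, 0.0], 'wrist_force': [0.336, 0.151, 0.333], 'opening': 0.5}
[-0.05915805 -0.00023179  0.01974494]
182.360450955119
```

View pics/t4z.png

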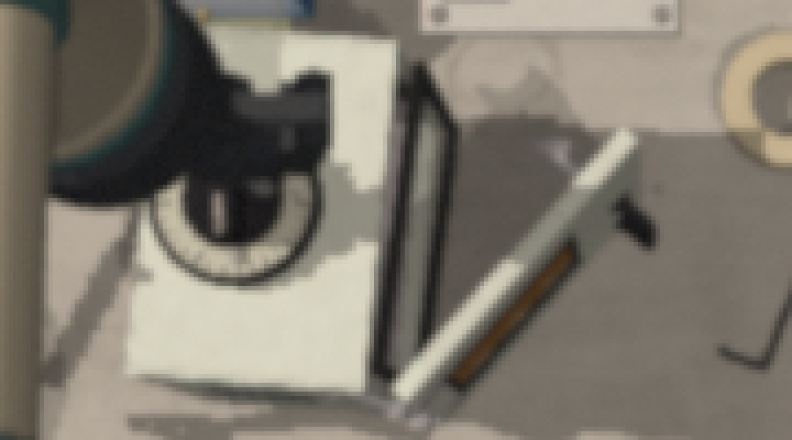

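The knob now points to image bottom (world -x, 182°) as expected. I'll turn the open gripper back 180° above it.

{"op": "step_arm", "data": {
  "rows": [
    [0, [0, 0, 0], [0, 0, -8]],
    [0, [0, 0, 0], [0, 0, -16]],
    [0, [0, 0, 0], [0, 0, -24]],
    [0, [0, 0, 0], [0, 0, -32]],
    [0, [0, 0, 0], [0, 0, -40]],
    [0, [0, 0, 0], [0, 0, -48]],
    [0, [0, 0, 0], [0, 0, -56]],
    [0, [0, 0, 0], [0, 0, -64]],
    [0, [0, 0, 0], [0, 0, -72]],
    [0, [0, 0, 0], [0, 0, -80]]
  ]
}}

```text
clock: 9.5
ee_pos: [446.3, 115.8, 394.8]
tool_rot: [-0.0, 0.629, 0.777, -0.001]
wrist_force: [-0.0, -0.6, 0.7]
opening: 0.504
```

{"op": "step_arm", "data": {
  "rows": [
    [0, [0, 0, 0], [0, 0, -8]],
    [0, [0, 0, 0], [0, 0, -16]],
    [0, [0, 0, 0], [0, 0, -24]],
    [0, [0, 0, 0], [0, 0, -32]],
    [0, [0, 0, 0], [0, 0, -40]],
    [0, [0, 0, 0], [0, 0, -48]],
    [0, [0, 0, 0], [0, 0, -56]],
    [0, [0, 0, 0], [0, 0, -64]],
    [0, [0, 0, 0], [0, 0, -72]],
    [0, [0, 0, 0], [0, 0, -80]]
  ]
}}

```text
clock: 10.5
ee_pos: [446.0, 115.8, 394.0]
tool_rot: [-0.001, 0.982, 0.188, -0.001]
wrist_force: [0.8, 0.5, -0.4]
opening: 0.498
```

```bash
python3 - <<'E'
from h import *
s=st()
q=s['tool_rot'];print(2*np.degrees(np.arctan2(q[2],q[1])))
E
```

```text
{'clock': 10.5, 'joints': [0.102, 0.11, 1.748, 0.002, 1.285, 1.294], 'ee_pos': [446.014, 115.772, 393.991], 'tool_rot': [-0.001, 0.982, 0.188, -0.001], 'wrist_force': [0.75, 0.495, -0.351], 'opening': 0.498}
21.693625995823442
```

{"op": "step_arm", "data": {
  "rows": [
    [0, [1, 0, 0], [0, 0, -8]],
    [0, [1, 0, 0], [0, 0, -16]],
    [0, [1, 0, 0], [0, 0, -19.3]],
    [0, [1, 0, -10], [0, 0, -19.3]],
    [0, [1, 0, -24], [0, 0, -19.3]],
    [0, [1, 0, -34], [0, 0, -19.3]],
    [0, [1, 0, -39], [0, 0, -19.3]],
    [0, [1, 0, -39], [0, 0, -19.3]],
    [-0.4, [1, 0, -39], [0, 0, -19.3]],
    [-0.4, [1, 0, -39], [0, 0, -19.3]]
  ]
}}

```text
clock: 11.5
ee_pos: [447.3, 115.8, 355.4]
tool_rot: [-0.001, 1.0, 0.021, -0.001]
wrist_force: [-0.3, 0.2, 0.4]
opening: 0.305
```

{"op": "step_arm", "data": {
  "rows": [
    [-0.5, [0, 0, 0], [0, 0, 0]],
    [-0.6, [0, 0, 0], [0, 0, 0]],
    [-0.7, [0, 0, 0], [0, 0, 0]],
    [-0.8, [0, 0, 0], [0, 0, 0]],
    [-1, [0, 0, 0], [0, 0, 0]],
    [-1, [0, 0, 0], [0, 0, 0]],
    [-1, [0, 0, 0], [0, 0, 0]],
    [-1, [0, 0, 0], [0, 0, 0]],
    [-1, [0, 0, 0], [0, 0, 0]],
    [-1, [0, 0, 0], [0, 0, 0]]
  ]
}}

```text
clock: 12.5
ee_pos: [447.4, 115.6, 355.9]
tool_rot: [-0.001, 1.0, 0.021, -0.0]
wrist_force: [0.9, -2.4, 4.4]
opening: 0.143
```

{"op": "step_arm", "data": {
  "rows": [
    [-1, [0, 0, 0], [0, 0, 5]],
    [-1, [0, 0, 0], [0, 0, 12]],
    [-1, [0, 0, 0], [0, 0, 19]],
    [-1, [0, 0, 0], [0, 0, 26]],
    [-1, [0, 0, 0], [0, 0, 33]],
    [-1, [0, 0, 0], [0, 0, 40]],
    [-1, [0, 0, 0], [0, 0, 47]],
    [-1, [0, 0, 0], [0, 0, 54]],
    [-1, [0, 0, 0], [0, 0, 60]],
    [-1, [0, 0, 0], [0, 0, 60]]
  ]
}}

```text
clock: 13.5
ee_pos: [447.4, 115.9, 355.9]
tool_rot: [-0.001, 0.855, 0.518, -0.0]
wrist_force: [-1.0, 0.8, 3.0]
opening: 0.141
```

```bash
python3 - <<'E'
from h import *
s=st();print(s['torque'])
q=s['tool_rot'];print(2*np.degrees(np.arctan2(q[2],q[1])))
snap('wrist','w5.png')
a=cv2.imread('pics/w5.png')[130:384,130:390];cv2.imwrite('pics/w5z.png',cv2.resize(a,None,fx=2.3,fy=2.3,interpolation=3))
E
```

```text
{'clock': 13.5, 'joints': [0.102, 0.142, 1.811, 0.002, 1.19, 0.583], 'ee_pos': [447.37, 115.937, 355.941], 'tool_rot': [-0.001, 0.855, 0.518, -0.0], 'wrist_force': [-1.026, 0.813, 2.971], 'opening': 0.141}
[0.03208015 0.11463777 0.08051843]
62.38311643260322
```

View pics/w5z.png

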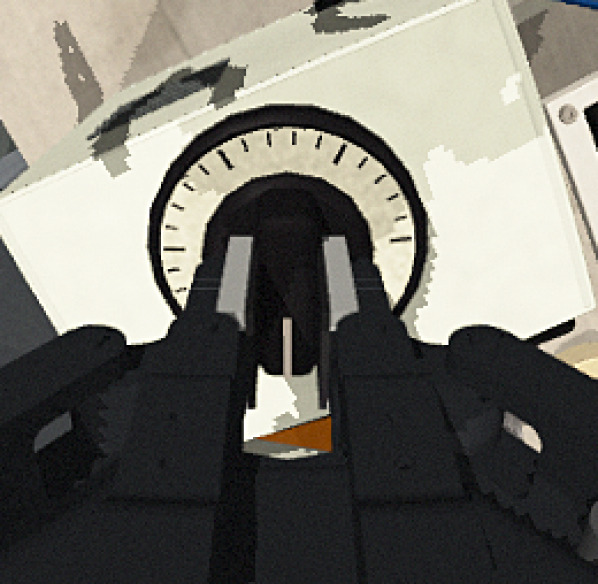

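The white line is now toward the gripper body, as it should be. About 24° remains, so I'll approach slowly.

{"op": "step_arm", "data": {
  "rows": [
    [-1, [0, 0, 0], [0, 0, 2]],
    [-1, [0, 0, 0], [0, 0, 4]],
    [-1, [0, 0, 0], [0, 0, 6]],
    [-1, [0, 0, 0], [0, 0, 8]],
    [-1, [0, 0, 0], [0, 0, 10]],
    [-1, [0, 0, 0], [0, 0, 12]],
    [-1, [0, 0, 0], [0, 0, 14]],
    [-1, [0, 0, 0], [0, 0, 16]],
    [-1, [0, 0, 0], [0, 0, 17]],
    [-1, [0, 0, 0], [0, 0, 18]]
  ]
}}

```text
clock: 14.55
ee_pos: [447.3, 116.0, 355.9]
tool_rot: [-0.001, 0.765, 0.644, -0.0]
wrist_force: [-1.1, 0.4, 3.2]
opening: 0.143
```

```bash
python3 - <<'E'
from h import *
s=st();print(s['torque'])
q=s['tool_rot'];print(2*np.degrees(np.arctan2(q[2],q[1])))
E
```

```text
{'clock': 14.55, 'joints': [0.102, 0.142, 1.811, 0.002, 1.191, 0.272], 'ee_pos': [447.302, 116.02, 355.915], 'tool_rot': [-0.001, 0.765, 0.644, -0.0], 'wrist_force': [-1.093, 0.371, 3.224], 'opening': 0.143}
[-0.02009011  0.16207381  0.00940265]
80.24892388625287
```

{"op": "step_arm", "data": {
  "rows": [
    [-1, [0, 0, 0], [0, 0, 0.4]],
    [-1, [0, 0, 0], [0, 0, 0.8]],
    [-1, [0, 0, 0], [0, 0, 1.2]],
    [-1, [0, 0, 0], [0, 0, 1.6]],
    [-1, [0, 0, 0], [0, 0, 2]],
    [-1, [0, 0, 0], [0, 0, 2.4]],
    [-1, [0, 0, 0], [0, 0, 2.8]],
    [-1, [0, 0, 0], [0, 0, 3.2]],
    [-1, [0, 0, 0], [0, 0, 3.6]],
    [-1, [0, 0, 0], [0, 0, 4]]
  ]
}}

```text
clock: 15.55
ee_pos: [447.3, 116.1, 355.9]
tool_rot: [-0.001, 0.742, 0.671, -0.0]
wrist_force: [-0.3, 1.1, 3.6]
opening: 0.139
```

```bash
python3 - <<'E'
from h import *
s=st();print(s['torque'])
q=s['tool_rot'];print(2*np.degrees(np.arctan2(q[2],q[1])))
E
```

```text
{'clock': 15.55, 'joints': [0.102, 0.142, 1.811, 0.002, 1.191, 0.202], 'ee_pos': [447.285, 116.058, 355.919], 'tool_rot': [-0.001, 0.742, 0.671, -0.0], 'wrist_force': [-0.337, 1.081, 3.551], 'opening': 0.139}
[-0.02877554  0.11133414 -0.07593669]
84.27992298330219
```

{"op": "step_arm", "data": {
  "rows": [
    [-1, [0, 0, 0], [0, 0, 0.4]],
    [-1, [0, 0, 0], [0, 0, 0.8]],
    [-1, [0, 0, 0], [0, 0, 1.2]],
    [-1, [0, 0, 0], [0, 0, 1.6]],
    [-1, [0, 0, 0], [0, 0, 2]],
    [-1, [0, 0, 0], [0, 0, 2.4]],
    [-1, [0, 0, 0], [0, 0, 2.8]],
    [-1, [0, 0, 0], [0, 0, 3]],
    [-1, [0, 0, 0], [0, 0, 3]],
    [-1, [0, 0, 0], [0, 0, 3]]
  ]
}}

```text
clock: 16.55
ee_pos: [447.3, 116.0, 356.0]
tool_rot: [-0.001, 0.724, 0.69, -0.0]
wrist_force: [-1.4, -0.8, 3.7]
opening: 0.142
```

```bash
cat > m.py <<'E'
from h import *
s=st();print(s['torque'],s['effort'][5])
q=s['tool_rot'];print(2*np.degrees(np.arctan2(q[2],q[1])))
E
python3 m.py; python3 - <<'E'
from h import *
snap('wrist','w6.png')
a=cv2.imread('pics/w6.png')[130:384,130:390];cv2.imwrite('pics/w6z.png',cv2.resize(a,None,fx=2.3,fy=2.3,interpolation=3))
E
```

```text
{'clock': 16.55, 'joints': [0.102, 0.142, 1.811, 0.002, 1.191, 0.15], 'ee_pos': [447.292, 116.049, 355.962], 'tool_rot': [-0.001, 0.724, 0.69, -0.0], 'wrist_force': [-1.364, -0.75, 3.669], 'opening': 0.142}
[-0.05931678  0.19243346 -0.72382651] -0.7235163822770119
87.25563456360838
```

View pics/w6z.png

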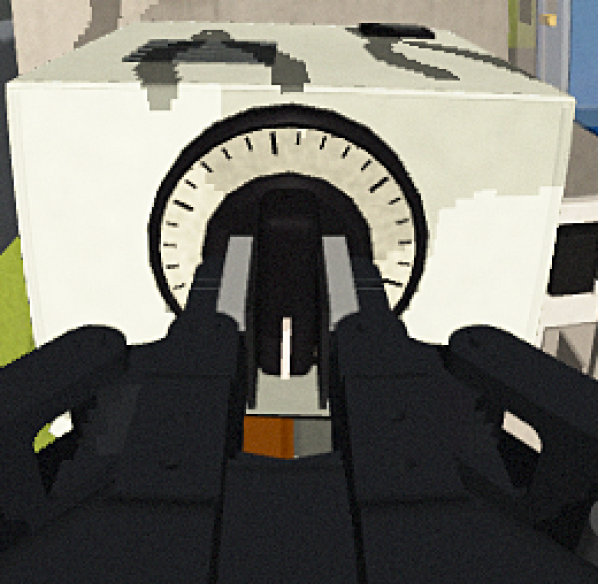

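Torque jumped to -0.72 N m at tool yaw 87.3°, close to the box yaw of 86.1°, so the knob is on its stop. I'll open and rise, then check.

{"op": "step_arm", "data": {
  "rows": [
    [-1, [0, 0, 0], [0, 0, -0.5]],
    [-0.7, [0, 0, 0], [0, 0, -0.5]],
    [-0.4, [0, 0, 0], [0, 0, -0.5]],
    [0, [0, 0, 0], [0, 0, -0.5]],
    [0, [0, 0, 0], [0, 0, -0.5]],
    [0, [0, 0, 3], [0, 0, -0.5]],
    [0, [0, 0, 15], [0, 0, -0.5]],
    [0, [0, 0, 45], [0, 0, -0.5]],
    [0, [0, 0, 80], [0, 0, -0.5]],
    [0, [0, 0, 100], [0, 0, -0.5]]
  ]
}}

```text
clock: 17.6
ee_pos: [447.6, 116.1, 459.6]
tool_rot: [0.0, 0.727, 0.687, 0.002]
wrist_force: [0.4, -0.2, 0.2]
opening: 0.498
```

```bash
python3 m.py; python3 - <<'E'
from h import *
snap('wrist','w7.png');snap('top','t7.png')
a=cv2.imread('pics/w7.png')[130:250,185:325];cv2.imwrite('pics/w7z.png',cv2.resize(a,None,fx=5,fy=5,interpolation=3))
a=cv2.imread('pics/t7.png')[120:260,90:340];cv2.imwrite('pics/t7z.png',cv2.resize(a,None,fx=3.2,fy=3.2,interpolation=3))
for n in ['door_edge','door_panel']:
  for c in ['top','wrist']: print(c,n,[(np.round(x['position']).tolist(),round(x['confidence'],2)) for x in nets.landmark_of(n,c)[:2]])
E
```

```text
{'clock': 17.6, 'joints': [0.102, 0.074, 1.625, 0.002, 1.439, 0.159], 'ee_pos': [447.611, 116.103, 459.579], 'tool_rot': [0.0, 0.727, 0.687, 0.002], 'wrist_force': [0.386, -0.196, 0.246], 'opening': 0.498}
[ 0.02468877 -0.00649139 -0.00295276] -0.00038337730984494556
86.77419494979019
top door_edge [([466.0, -41.0, 119.0], 0.79)]
wrist door_edge [([464.0, -41.0, 115.0], 0.9)]
top door_panel [([466.0, -39.0, 1.0], 0.75)]
wrist door_panel [([464.0, -37.0, -4.0], 0.69)]
```

View pics/w7z.png

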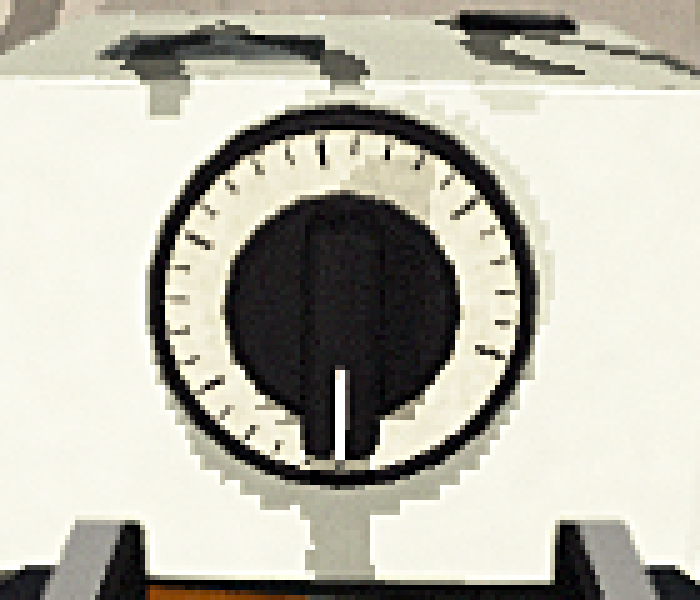

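View pics/t7z.png

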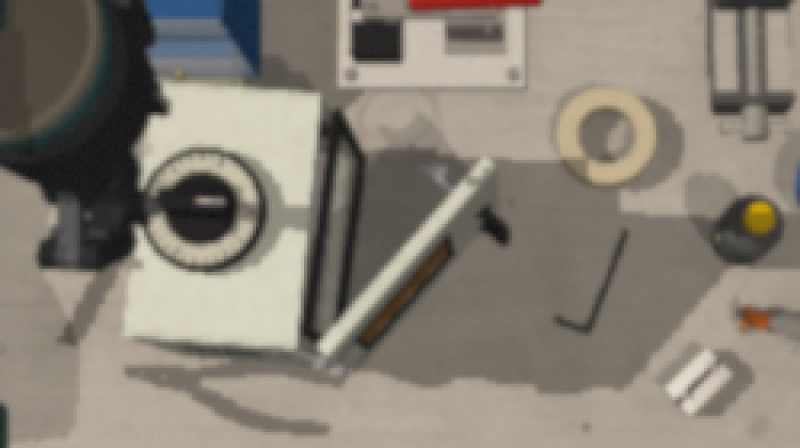

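The wrist picture shows the white line straight at the pin side, at about (340,415) in the zoom, squarely towards the box front. The counter is at zero. Next I'll close the fingers and move outside the door.

{"op": "step_arm", "data": {
  "rows": [
    [-1, [-2, -25, 0], [0, 0, -5]],
    [-1, [-5, -60, 0], [0, 0, -12]],
    [-1, [-9, -95, 0], [0, 0, -19]],
    [-1, [-14, -130, 0], [0, 0, -26]],
    [-1, [-18, -160, 0], [0, 0, -32]],
    [-1, [-22, -185, 0], [0, 0, -37]],
    [-1, [-24, -200, 0], [0, 0, -38]],
    [-1, [-24, -200, -20], [0, 0, -38]],
    [-1, [-24, -200, -50], [0, 0, -38]],
    [-1, [-24, -200, -60], [0, 0, -38]]
  ]
}}

```text
clock: 18.9
ee_pos: [421.5, -83.8, 391.5]
tool_rot: [-0.005, 0.911, 0.413, -0.003]
wrist_force: [-1.1, 0.6, 0.6]
opening: -0.001
```

```bash
python3 m.py; python3 - <<'E'
from h import *
snap('wrist','w8.png')
print([(np.round(x['position']).tolist(),round(x['confidence'],2)) for x in nets.landmark_of('door_edge','wrist')[:2]])
E
```

```text
{'clock': 18.9, 'joints': [-0.36, 0.067, 1.805, 0.003, 1.281, 0.36], 'ee_pos': [421.492, -83.756, 391.54], 'tool_rot': [-0.005, 0.911, 0.413, -0.003], 'wrist_force': [-1.141, 0.566, 0.647], 'opening': -0.001}
[0.02486007 0.02228277 0.04523116] -0.00012962913388037123
48.726729419533285
[([464.0, -39.0, 116.0], 0.74)]
```

View pics/w8.png

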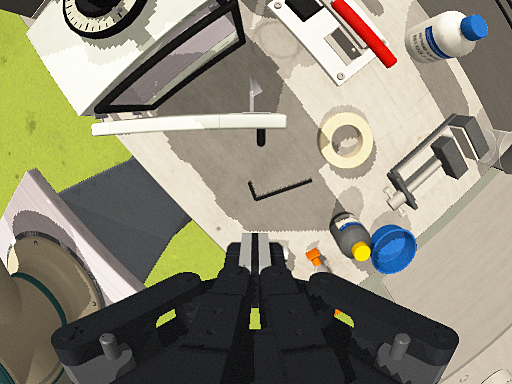

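Door is parallel to the fingers' face: edge-on at row ~123, columns 92–287, with the handle at (262,135). I'll descend and approach.

{"op": "step_arm", "data": {
  "rows": [
    [-1, [0, 0, -35], [0, 0, 0]],
    [-1, [0, 0, -75], [0, 0, 0]],
    [-1, [0, 0, -100], [0, 0, 0]],
    [-1, [0, 0, -110], [0, 0, 0]],
    [-1, [3, 3.5, -110], [0, 0, 0]],
    [-1, [8, 9, -110], [0, 0, 0]],
    [-1, [13, 15, -110], [0, 0, 0]],
    [-1, [17, 19.5, -110], [0, 0, 0]],
    [-1, [20, 23, -110], [0, 0, 0]],
    [-1, [20, 23, -110], [0, 0, 0]]
  ]
}}

```text
clock: 20.0
ee_pos: [442.7, -60.2, 283.4]
tool_rot: [-0.004, 0.911, 0.413, -0.002]
wrist_force: [-0.7, 1.0, -0.1]
opening: 0.002
```

```bash
python3 m.py; python3 - <<'E'
from h import *
snap('wrist','w9.png');snap('side','s9.png')
a=cv2.imread('pics/s9.png')[50:280,180:380];cv2.imwrite('pics/s9z.png',cv2.resize(a,None,fx=2.6,fy=2.6,interpolation=3))
c=np.array([445.3,105.4]);y=np.radians(86.1);u=np.array([np.cos(y),np.sin(y)]);v=np.array([-u[1],u[0]]);h=c-61*u+79*v
p=monitor.read_state()['ee_pos'][:2]
for t in [37,30,24,18,12,8,6,5,4,3,2,1.2,0]:
    a=np.radians(-3.9-t);e=np.array([np.cos(a),np.sin(a)]);n=np.array([-e[1],e[0]])
    q=h+135*e-16*n;print(t,q.round(1),(q-p).round(1))
E
```

```text
{'clock': 20.0, 'joints': [-0.293, 0.196, 1.951, 0.004, 1.003, 0.424], 'ee_pos': [442.708, -60.216, 283.355], 'tool_rot': [-0.004, 0.911, 0.413, -0.002], 'wrist_force': [-0.724, 0.954, -0.116], 'opening': 0.002}
[ 0.00716406  0.01195737 -0.02326496] 0.044842190109193325
48.82564083660255
37 [453.9 -50.6] [11.8 10. ]
30 [465.5 -38.7] [23.3 21.9]
24 [474.2 -27.4] [32.  33.2]
18 [481.6 -15.3] [39.5 45.3]
12 [487.8  -2.5] [45.6 58.1]
8 [491.1   6.4] [49. 67.]
6 [492.6  10.9] [50.4 71.5]
5 [493.2  13.2] [51.1 73.8]
4 [493.9  15.5] [51.7 76.1]
3 [494.4  17.8] [52.3 78.4]
2 [495.   20.1] [52.8 80.7]
1.2 [495.4  22. ] [53.2 82.5]
0 [495.9  24.8] [53.8 85.3]
```

View pics/w9.png

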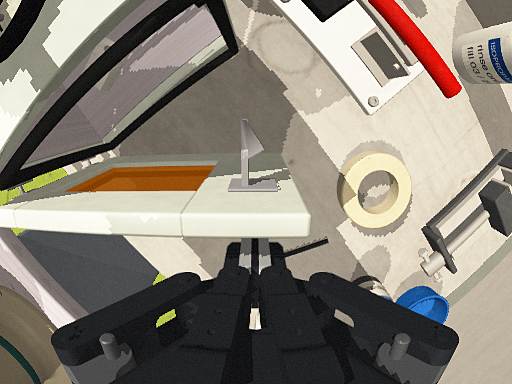

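View pics/s9z.png

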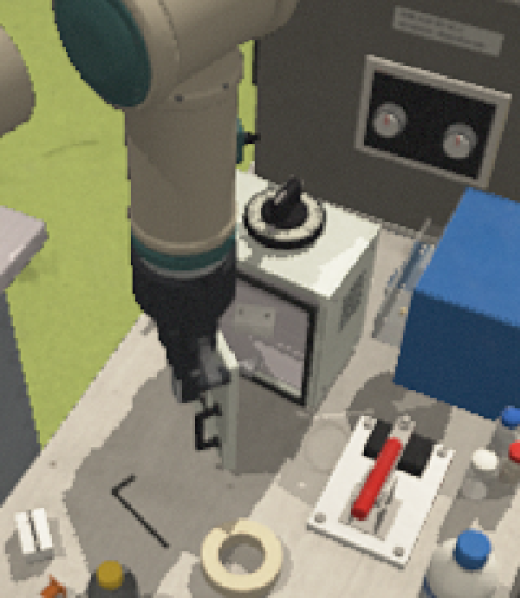

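{"op": "step_arm", "data": {
  "rows": [
    [-1, [2, 2, 0], [0, 0, 0]],
    [-1, [4, 3.5, 0], [0, 0, 0]],
    [-1, [6, 5, 0], [0, 0, 0]],
    [-1, [8, 6.5, 0], [0, 0, 0]],
    [-1, [10, 8.5, 0], [0, 0, 0]],
    [-1, [11.8, 10, 0], [0, 0, 0]],
    [-1, [13.5, 11.7, 0], [0, 0, 1]],
    [-1, [15.2, 13.4, 0], [0, 0, 2]],
    [-1, [17, 15.1, 0], [0, 0, 3]],
    [-1, [18.6, 16.8, 0], [0, 0, 4]]
  ]
}}

```text
clock: 21.1
ee_pos: [460.9, -43.6, 283.1]
tool_rot: [-0.004, 0.895, 0.445, -0.003]
wrist_force: [0.4, -0.8, -1.1]
opening: -0.003
```

```bash
python3 m.py
```

```text
{'clock': 21.1, 'joints': [-0.246, 0.219, 1.919, 0.003, 1.013, 0.4], 'ee_pos': [460.911, -43.625, 283.051], 'tool_rot': [-0.004, 0.895, 0.445, -0.003], 'wrist_force': [0.437, -0.794, -1.13], 'opening': -0.003}
[-0.09505306  0.06360781 -0.03248216] 0.10828644270077348
52.882316526561276
```

{"op": "step_arm", "data": {
  "rows": [
    [-1, [1.8, 2, 0], [0, 0, 1.3]],
    [-1, [4.6, 4.9, 0], [0, 0, 3.2]],
    [-1, [6.8, 7.7, 0], [0, 0, 4.7]],
    [-1, [9, 10.5, 0], [0, 0, 6.2]],
    [-1, [11.2, 13.3, 0], [0, 0, 7.7]],
    [-1, [13.3, 16.2, 0], [0, 0, 9.2]],
    [-1, [15.2, 19.2, 0], [0, 0, 10.7]],
    [-1, [17, 22.2, 0], [0, 0, 12.2]],
    [-1, [18.9, 25.2, 0], [0, 0, 13.7]],
    [-1, [20.7, 28.3, 0], [0, 0, 15.2]]
  ]
}}

```text
clock: 22.1
ee_pos: [481.7, -15.1, 283.0]
tool_rot: [-0.004, 0.828, 0.561, -0.003]
wrist_force: [0.3, -0.7, 0.1]
opening: -0.003
```

```bash
python3 m.py; python3 - <<'E'
from h import *
snap('wrist','w10.png')
E
```

```text
{'clock': 22.1, 'joints': [-0.176, 0.245, 1.881, 0.001, 1.025, 0.204], 'ee_pos': [481.719, -15.074, 283.048], 'tool_rot': [-0.004, 0.828, 0.561, -0.003], 'wrist_force': [0.302, -0.694, 0.072], 'opening': -0.003}
[-0.08809397  0.07723372 -0.03222115] 0.15982006676495075
68.20682981380348
```

View pics/w10.png

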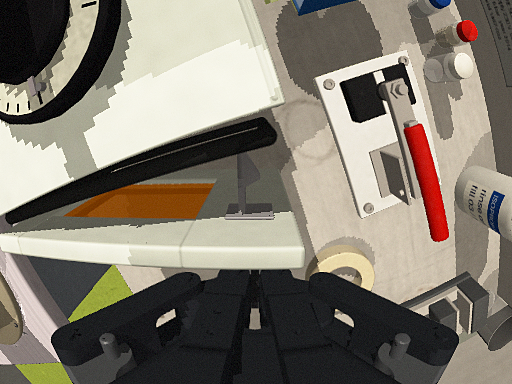

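The fingers are pushing near the free edge and the door is following. The knob is visible at the pin. Continue to about 8°.

{"op": "step_arm", "data": {
  "rows": [
    [-1, [1, 2.1, 0], [0, 0, 1]],
    [-1, [2.1, 4.2, 0], [0, 0, 2]],
    [-1, [3.2, 6.3, 0], [0, 0, 3]],
    [-1, [4.2, 8.4, 0], [0, 0, 4]],
    [-1, [5.2, 10.6, 0], [0, 0, 5]],
    [-1, [6.1, 12.7, 0], [0, 0, 6]],
    [-1, [7, 14.9, 0], [0, 0, 7]],
    [-1, [7.8, 17.1, 0], [0, 0, 8]],
    [-1, [8.6, 19.3, 0], [0, 0, 9]],
    [-1, [9.4, 21.5, 0], [0, 0, 10]]
  ]
}}

```text
clock: 23.15
ee_pos: [491.4, 7.0, 283.0]
tool_rot: [-0.004, 0.775, 0.631, -0.003]
wrist_force: [-1.0, -0.8, 0.7]
opening: 0.001
```

```bash
python3 m.py
```

```text
{'clock': 23.15, 'joints': [-0.128, 0.258, 1.862, 0.0, 1.031, 0.076], 'ee_pos': [491.442, 6.955, 283.045], 'tool_rot': [-0.004, 0.775, 0.631, -0.003], 'wrist_force': [-0.986, -0.789, 0.695], 'opening': 0.001}
[-0.07442343  0.0390489   0.01167208] 0.11037468211725354
78.32065364959115
```

{"op": "step_arm", "data": {
  "rows": [
    [-1, [0.2, 0.6, 0], [0, 0, 0.3]],
    [-1, [0.4, 1.2, 0], [0, 0, 0.5]],
    [-1, [0.6, 1.8, 0], [0, 0, 0.8]],
    [-1, [0.8, 2.4, 0], [0, 0, 1.1]],
    [-1, [1, 3, 0], [0, 0, 1.3]],
    [-1, [1.2, 3.6, 0], [0, 0, 1.6]],
    [-1, [1.4, 4.2, 0], [0, 0, 1.8]],
    [-1, [1.6, 4.8, 0], [0, 0, 2.1]],
    [-1, [1.8, 5.4, 0], [0, 0, 2.3]],
    [-1, [1.9, 6, 0], [0, 0, 2.6]]
  ]
}}

```text
clock: 24.15
ee_pos: [493.2, 12.2, 283.1]
tool_rot: [-0.003, 0.761, 0.649, -0.004]
wrist_force: [-1.9, -6.5, 0.2]
opening: 0.002
```

{"op": "step_arm", "data": {
  "rows": [
    [-1, [0.1, 0.4, 0], [0, 0, 0.2]],
    [-1, [0.2, 0.8, 0], [0, 0, 0.4]],
    [-1, [0.3, 1.2, 0], [0, 0, 0.5]],
    [-1, [0.4, 1.6, 0], [0, 0, 0.7]],
    [-1, [0.5, 2, 0], [0, 0, 0.9]],
    [-1, [0.6, 2.4, 0], [0, 0, 1]],
    [-1, [0.7, 2.8, 0], [0, 0, 1.2]],
    [-1, [0.8, 3.2, 0], [0, 0, 1.4]],
    [-1, [0.9, 3.6, 0], [0, 0, 1.5]],
    [-1, [1, 4, 0], [0, 0, 1.7]]
  ]
}}

```text
clock: 25.15
ee_pos: [494.2, 15.5, 283.1]
tool_rot: [-0.002, 0.751, 0.661, -0.005]
wrist_force: [-1.4, -6.3, 1.0]
opening: -0.002
```

```bash
python3 m.py; python3 - <<'E'
from h import *
snap('wrist','w11.png')
E
```

```text
{'clock': 25.15, 'joints': [-0.108, 0.262, 1.856, -0.005, 1.033, 0.022], 'ee_pos': [494.158, 15.479, 283.098], 'tool_rot': [-0.002, 0.751, 0.661, -0.005], 'wrist_force': [-1.369, -6.327, 0.97], 'opening': -0.002}
[-0.89133497  0.13281204 -0.03017992] -0.005752360884798691
82.70962139331729
```

View pics/w11.png

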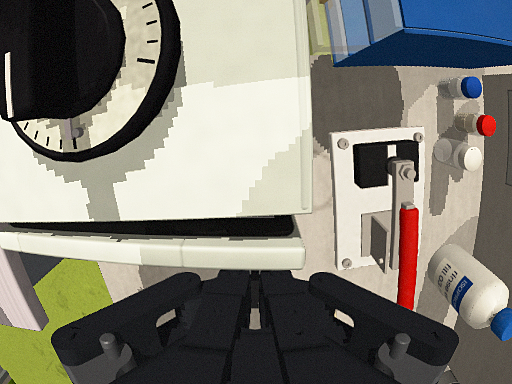

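```bash
python3 - <<'E'
from h import *
y=np.radians(86.1);u=np.array([np.cos(y),np.sin(y),0]);k=np.array([447,116,0])
for n,r,z in [('pin26',26,173),('pin29',29,173),('line in',4,197),('line end',20,197),('barfoot',20,177),('dial rim',36,171)]:
    print(n,proj('wrist',k-r*u+[0,0,z]).round())
a=cv2.imread('pics/w11.png')[0:180,0:200];cv2.imwrite('pics/w11z.png',cv2.resize(a,None,fx=4,fy=3.3,interpolation=3))
E
```

```text
pin26 [ 65. 134.]
pin29 [ 66. 144.]
line in [ 5. 58.]
line end [  8. 122.]
barfoot [ 55. 116.]
dial rim [ 73. 164.]
```

View pics/w11z.png

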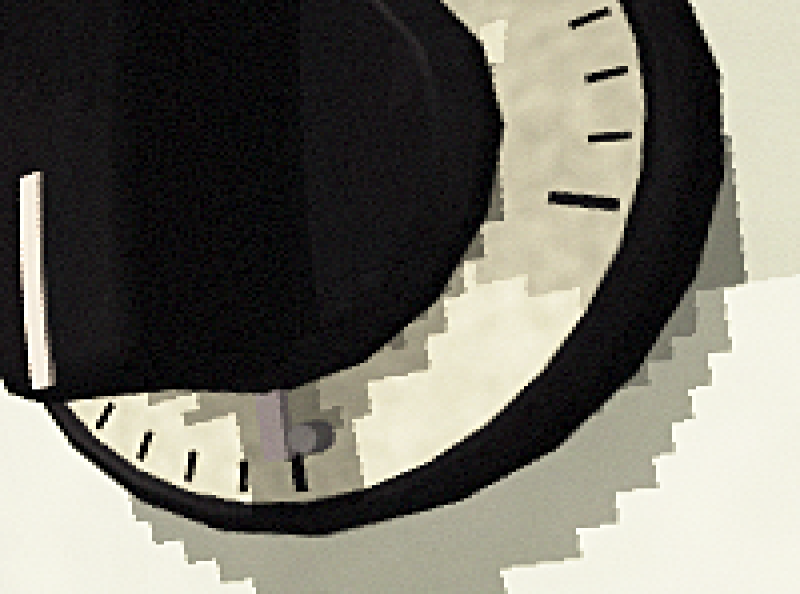

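The zoom shows the pointer touching the steel pin, so the zero is confirmed, and the projection agrees with the parallax. I'll carry on pushing slowly.

{"op": "step_arm", "data": {
  "rows": [
    [-1, [0.1, 0.4, 0], [0, 0, 0.1]],
    [-1, [0.2, 0.8, 0], [0, 0, 0.2]],
    [-1, [0.2, 1.1, 0], [0, 0, 0.4]],
    [-1, [0.3, 1.4, 0], [0, 0, 0.5]],
    [-1, [0.3, 1.7, 0], [0, 0, 0.6]],
    [-1, [0.4, 2, 0], [0, 0, 0.8]],
    [-1, [0.5, 2.3, 0], [0, 0, 0.9]],
    [-1, [0.6, 2.6, 0], [0, 0, 1]],
    [-1, [0.6, 2.8, 0], [0, 0, 1.1]],
    [-1, [0.7, 3, 0], [0, 0, 1.3]]
  ]
}}

```text
clock: 26.2
ee_pos: [494.8, 17.5, 283.2]
tool_rot: [-0.001, 0.743, 0.67, -0.006]
wrist_force: [-1.9, -9.1, 1.6]
opening: 0.001
```

```bash
python3 m.py
```

```text
{'clock': 26.2, 'joints': [-0.102, 0.263, 1.854, -0.009, 1.034, 0.006], 'ee_pos': [494.804, 17.497, 283.167], 'tool_rot': [-0.001, 0.743, 0.67, -0.006], 'wrist_force': [-1.894, -9.129, 1.633], 'opening': 0.001}
[-1.08779414  0.18458724 -0.09117743] -0.03272267756983638
84.06701366042003
```

{"op": "step_arm", "data": {
  "rows": [
    [-1, [0.1, 0.8, 0], [0, 0, 0.1]],
    [-1, [0.2, 1.3, 0], [0, 0, 0.2]],
    [-1, [0.2, 1.6, 0], [0, 0, 0.4]],
    [-1, [0.3, 1.9, 0], [0, 0, 0.5]],
    [-1, [0.3, 2.2, 0], [0, 0, 0.6]],
    [-1, [0.4, 2.5, 0], [0, 0, 0.8]],
    [-1, [0.4, 2.7, 0], [0, 0, 0.8]],
    [-1, [0.5, 2.9, 0], [0, 0, 0.8]],
    [-1, [0.5, 3.1, 0], [0, 0, 0.8]],
    [-1, [0.5, 3.3, 0], [0, 0, 0.8]]
  ]
}}

```text
clock: 27.2
ee_pos: [495.2, 19.4, 283.2]
tool_rot: [0.0, 0.738, 0.675, -0.008]
wrist_force: [-1.4, -11.1, 0.2]
opening: 0.001
```

```bash
python3 m.py
```

```text
{'clock': 27.2, 'joints': [-0.097, 0.264, 1.853, -0.014, 1.034, -0.001], 'ee_pos': [495.23, 19.361, 283.186], 'tool_rot': [0.0, 0.738, 0.675, -0.008], 'wrist_force': [-1.365, -11.118, 0.16], 'opening': 0.001}
[-1.38835861  0.22933825 -0.10344051] -0.0822938745841384
84.9270150555221
```

{"op": "step_arm", "data": {
  "rows": [
    [-1, [0.1, 1, 0], [0, 0, 0.1]],
    [-1, [0.1, 1.5, 0], [0, 0, 0.2]],
    [-1, [0.1, 1.8, 0], [0, 0, 0.3]],
    [-1, [0.1, 2.1, 0], [0, 0, 0.4]],
    [-1, [0.2, 2.4, 0], [0, 0, 0.5]],
    [-1, [0.2, 2.7, 0], [0, 0, 0.6]],
    [-1, [0.2, 2.9, 0], [0, 0, 0.6]],
    [-1, [0.2, 3.1, 0], [0, 0, 0.6]],
    [-1, [0.2, 3.3, 0], [0, 0, 0.6]],
    [-1, [0.2, 3.5, 0], [0, 0, 0.6]]
  ]
}}

```text
clock: 28.2
ee_pos: [495.5, 21.3, 283.3]
tool_rot: [0.002, 0.734, 0.679, -0.009]
wrist_force: [-0.4, -10.0, -0.1]
opening: 0.006
```

```bash
python3 m.py; python3 - <<'E'
from h import *
snap('wrist','w12.png')
a=cv2.imread('pics/w12.png')[150:300,0:330];cv2.imwrite('pics/w12z.png',cv2.resize(a,None,fx=2.4,fy=2.4,interpolation=3))
E
```

```text
{'clock': 28.2, 'joints': [-0.091, 0.265, 1.852, -0.019, 1.034, -0.004], 'ee_pos': [495.52, 21.27, 283.276], 'tool_rot': [0.002, 0.734, 0.679, -0.009], 'wrist_force': [-0.433, -9.996, -0.146], 'opening': 0.006}
[-1.33282207  0.06683599 -0.05799445] -0.08645992493256927
85.57894985155109
```

View pics/w12z.png

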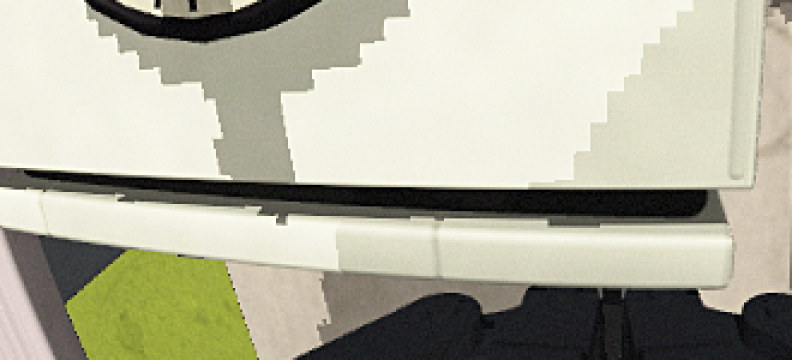

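{"op": "step_arm", "data": {
  "rows": [
    [-1, [0, 1, 0], [0, 0, 0.1]],
    [-1, [0, 1.4, 0], [0, 0, 0.2]],
    [-1, [0, 1.6, 0], [0, 0, 0.2]],
    [-1, [0, 1.8, 0], [0, 0, 0.3]],
    [-1, [0, 2, 0], [0, 0, 0.3]],
    [-1, [0, 2.2, 0], [0, 0, 0.3]],
    [-1, [0, 2.4, 0], [0, 0, 0.3]],
    [-1, [0, 2.5, 0], [0, 0, 0.3]],
    [-1, [0, 2.6, 0], [0, 0, 0.3]],
    [-1, [0, 2.7, 0], [0, 0, 0.3]]
  ]
}}

```text
clock: 29.25
ee_pos: [495.6, 24.3, 283.3]
tool_rot: [0.002, 0.732, 0.681, -0.009]
wrist_force: [0.3, -1.7, -0.1]
opening: -0.003
```

```bash
python3 m.py
```

```text
{'clock': 29.25, 'joints': [-0.085, 0.265, 1.852, -0.018, 1.034, -0.004], 'ee_pos': [495.617, 24.347, 283.33], 'tool_rot': [0.002, 0.732, 0.681, -0.009], 'wrist_force': [0.33, -1.749, -0.06], 'opening': -0.003}
[-0.03741948 -0.03319202 -0.01461029] -0.012226710969116539
85.87348500908854
```

The force fell from 10 N to under 2 N, so the catch has snapped. I'll back off and look.

{"op": "step_arm", "data": {
  "rows": [
    [-1, [0, -1, 0], [0, 0, 0]],
    [-1, [0, -4, 0], [0, 0, 0]],
    [-1, [-1, -12, 0], [0, 0, 0]],
    [-1, [-2, -25, 0], [0, 0, 0]],
    [-1, [-3, -40, 0], [0, 0, 0]],
    [-1, [-4, -55, 0], [0, 0, 0]],
    [-1, [-5, -70, 10], [0, 0, 0]],
    [-1, [-5, -80, 40], [0, 0, 0]],
    [-1, [-5, -80, 80], [0, 0, 0]],
    [-1, [-5, -80, 100], [0, 0, 0]]
  ]
}}

```text
clock: 30.25
ee_pos: [491.0, -57.3, 386.3]
tool_rot: [0.004, 0.733, 0.681, -0.008]
wrist_force: [0.9, -0.9, 0.3]
opening: -0.0
```

```bash
python3 m.py; python3 - <<'E'
from h import *
snap('wrist','w13.png');snap('top','t13.png');snap('side','s13.png')
a=cv2.imread('pics/w13.png')[0:250,60:380];cv2.imwrite('pics/w13z.png',cv2.resize(a,None,fx=2.4,fy=2.4,interpolation=3))
a=cv2.imread('pics/t13.png')[120:260,90:340];cv2.imwrite('pics/t13z.png',cv2.resize(a,None,fx=3.2,fy=3.2,interpolation=3))
a=cv2.imread('pics/s13.png')[80:260,180:380];cv2.imwrite('pics/s13z.png',cv2.resize(a,None,fx=3,fy=3,interpolation=3))
c=np.array([445.3,105.4]);y=np.radians(86.1);u=np.array([np.cos(y),np.sin(y)]);v=np.array([-u[1],u[0]])
print('expected',c-66*u-56*v)
for k in ['wrist','top','side']:print([(np.round(x['position']).tolist(),round(x['confidence'],2)) for x in nets.landmark_of('door_edge',k)[:2]])
E
```

```text
{'clock': 30.25, 'joints': [-0.25, 0.167, 1.699, -0.018, 1.277, -0.172], 'ee_pos': [490.995, -57.272, 386.3], 'tool_rot': [0.004, 0.733, 0.681, -0.008], 'wrist_force': [0.921, -0.851, 0.272], 'opening': -0.0}
[0.04570638 0.01900117 0.02814117] 0.0008379574137507007
85.7788722563503
expected [496.68131043  35.74398132]
[([501.0, 39.0, 112.0], 0.84)]
[([498.0, 36.0, 118.0], 0.56)]
[([501.0, 34.0, 117.0], 0.72)]
```

View pics/w13z.png

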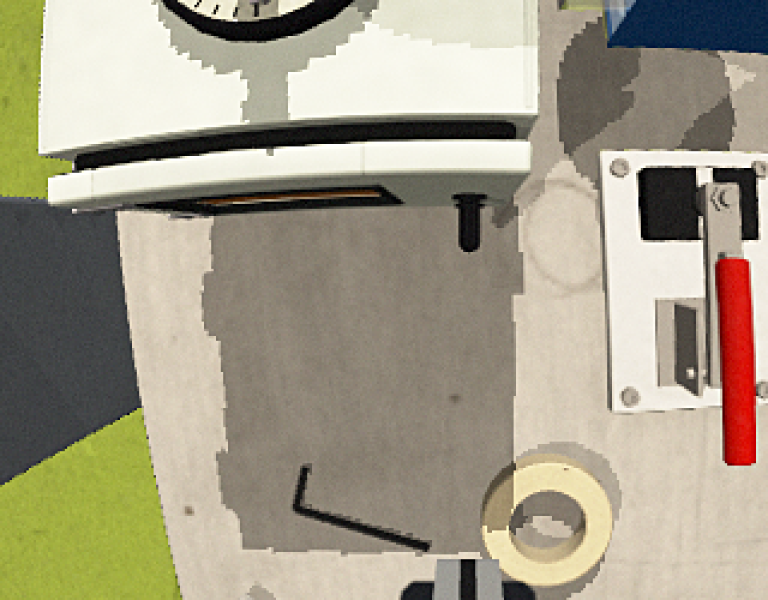

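View pics/t13z.png

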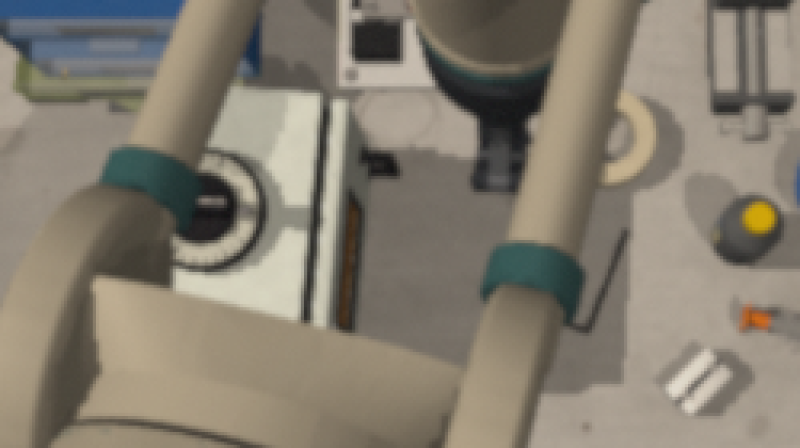

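View pics/s13z.png

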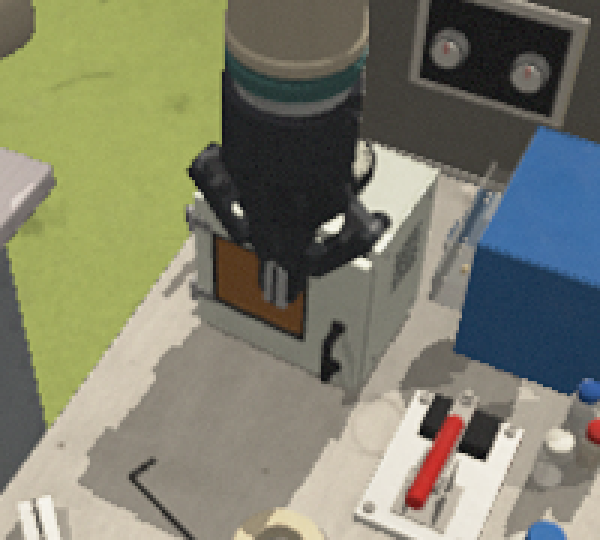

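```bash
python3 - <<'E'
from h import *
a=cv2.imread('pics/w13.png')[40:100,70:290];cv2.imwrite('pics/w13y.png',cv2.resize(a,None,fx=3.6,fy=9,interpolation=cv2.INTER_NEAREST))
E
```

```text
(no output)
```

View pics/w13y.png

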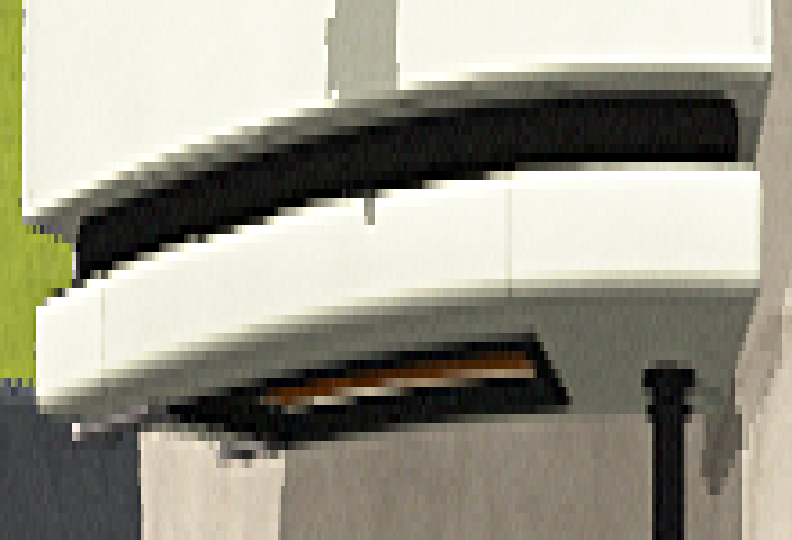

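```bash
python3 - <<'E'
from h import *
f=lambda z:(70+z[0]/3.6-.4,40+z[1]/9-.4)
for n,z,p in [('roof',160,[(100,190),(400,90),(740,68)]),('back',156,[(110,280),(300,210),(520,172),(750,170)]),('front',156,[(60,405),(300,315),(510,280),(740,275)])]:
    P=np.array([atz('wrist',f(q),z)[:2] for q in p]);m=np.polyfit(P[:,0],P[:,1],1);print(n,P.round(1).tolist(),np.degrees(np.arctan(m[0])))
E
```

```text
roof [[388.4, 60.8], [449.7, 56.7], [509.6, 52.2]] -4.045046178834606
back [[387.9, 53.9], [428.8, 51.5], [470.3, 48.5], [511.1, 45.3]] -4.019267627677324
front [[375.1, 46.2], [428.2, 43.5], [467.9, 40.6], [508.7, 37.6]] -3.6844156942234485
```

The roof front edge and the door top edge are parallel: -4.05° against -4.02° and -3.68°. Ajar would differ by at least 2.9°, so the door is fully shut. I'll hand in.

```bash
python3 - <<'E'
from h import *
a=cv2.imread('pics/w13.png')[0:40,120:220];cv2.imwrite('pics/w13k.png',cv2.resize(a,None,fx=7,fy=7,interpolation=3))
print(hand_in())
E
```

```text
the job is handed in; nothing more can be done
None
```

I turned the counter back to its zero stop first, then pushed the door shut until the catch snapped. I handed the job in at about 30 s of the 72 s allowed, with the arm well clear of the box.

- **Counter:** I turned the knob about 220° anticlockwise in two grips. It stopped against about 0.72 N m at the expected angle. A close view before the door was latched showed the pointer touching the steel pin.
- **Door:** I pushed it slowly near `door_edge`. The wrist force rose to 11 N in the readings I took, then fell below 2 N as the catch snapped over. After I backed off, the door's top edges measured within 0.4° of the roof's front edge, while an ajar door would show at least 2.9°.
- **Door position:** The cameras placed `door_edge` within about 5 mm of its computed shut position.
- **Bystanders:** The glue bottle, cartridge and holder were not touched. I checked them by eye in the last top view.
- **Disagreement:** Early wrist-camera and top-camera estimates of the knob axis differed by about 5 mm. I gripped at a value between the two, and side forces stayed under 3 N.

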